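# Set a stone baluster between the carving blocks under the hand-rest

### The job

Set up the ball-headed stone baluster so that its foot can be carved: draw it out from under the low shelf and lay it flat on the bench in the lane between the two stone blocks, ball end first, with the ball and shaft in the lane beneath the wooden hand-rest and only the square foot block sticking out. The step where the shaft meets the foot block should be level with the front ends of the two blocks, and the stone centred in the lane and parallel to it. Leave the square-headed stone and all the other things on the bench where they are.

Things in the scene. Friction and masses are not known exactly. Their poses are not given: they have to be found in the camera images.
- baluster: Loose pale limestone baluster, 150 long, 0.5 kg, lying. Along its own x: square foot block 48 x 48 (x -75 to -33), square shaft 34 x 34 (x -33 to 32), ball head 48 diameter (centre x +51). Origin mid-length on the long axis, 24 above the bench. At the start ball and 25 of shaft stick out from under the shelf's front; the square-headed stone is beside it, on either side
- baluster_head (a point): centre of the baluster's ball head (48 diameter)
- baluster_shoulder (a point): point on the baluster's long axis at the step between shaft and foot block (33 from the middle, towards the foot); the foot block runs 42 from here away from the ball
- stand: Fixed: two grey stone blocks with cork tops, each 150 long, 80 wide, 66 high, parallel, with a 72 wide lane between, and the hand-rest across them. Origin at bench level in the middle of the lane's front mouth, level with the blocks' front ends; +x along the lane, inwards; y across it. The front mouth is the one nearer the hand-rest, towards the shelf's side of the bench
- handrest (a point): centre of the wooden hand-rest board (80 along the lane x 232 x 16) that lies across both blocks and roofs the lane: underside 66, top 82 above the bench, covering 20 to 100 behind the blocks' front ends
- shelf: Fixed low plank shelf, board 160 deep (own x), 320 wide (own y), underside 72 and top 86 above the bench, on end panels with a rail at the back; a tin, a stone and a carton on its rear half, up to 136 above the bench. Origin at bench level under the board's middle; the open front edge is at own x = -80 and looks along own -x
- blank: Loose stone of the same size and make as the baluster (150 long, 48 x 48 ends, same axes and origin) but with a square 48 cube for a head instead of a ball; lies beside it half under the shelf, 116 between their axes. Leave it
- mallet: Loose dark wooden round mallet standing on its head, 92 diameter, 195 high, at the far side of the bench; origin under its middle. Leave it
- offcut: Loose limestone offcut 70 x 90 x 40 high; origin under its middle. Leave it
- chisel: Loose steel chisel 200 long, 22 wide, 13 high, lying beside the stand, on the robot side; origin near its middle on the bench. Leave it
- mug: Loose white mug 80 diameter, 90 high, at the right; origin under its middle. Leave it

How it is judged (in metres and radians):
At the end, for the whole second after the job is handed in: Baluster lying flat and still in the lane, ball inside: its step within 8 mm of the blocks' front ends, step and ball centre within 7 mm of the lane's middle line and 18 to 30 mm above the bench; square-headed stone, mallet, offcut, chisel and mug within 30 mm of where they were (x of baluster_shoulder in the frame of stand between -0.008 and 0.008 m and y of baluster_shoulder in the frame of stand between -0.007 and 0.007 m and y of baluster_head in the frame of stand between -0.007 and 0.007 m and x of baluster_head in the frame of stand above 0.07 m and height (world z) of baluster_shoulder between 0.018 and 0.03 m and height (world z) of baluster_head between 0.018 and 0.03 m and linear speed of baluster below 0.01 m/s and distance of each of blank, mallet, offcut, chisel, mug from where it was at the start of the episode below 0.03 m); the robot touches nothing.
It fails at once if the square-headed stone, mallet, offcut, chisel or mug is moved by more than 30 mm (distance of any of blank, mallet, offcut, chisel, mug from where it was at the start of the episode above 0.03 m).
It also fails if it takes over 64 s, if anything falls off the work surface, if the arm or the gripper's body presses on something with over 40 N, if the wrist force passes 120 N, or if a joint passes its speed limit or range.

### The arm

A 6-joint arm with a two-finger parallel gripper is mounted at the origin on the work surface. World frame = base frame: x ahead of the robot, y to its left, z up, the work surface at z = 0. Lengths are in mm, angles in rad, forces in N, time in s.
With the tool pointing down it reaches from about 350 to 875 mm from the base axis. Payload 4.2 kg.
Tool frame: the origin (TCP) lies midway between the tips of the shut fingers; the grasp point (between the pads) lies 19 mm behind it (arm.tcp_to_grasp is the distance from the TCP to the grasp point, in mm); z points along the fingers, y is the line along which they close (so a half turn about z gives the same grasp; the last joint's range is limited). The gripper opens to 85 mm and grips with 20 to 120 N. Pads are 22 mm wide; open, the fingers measure 114 mm over their backs; the gripper's body (76 mm by 85 mm) begins 54 mm behind the grasp point. The pads swing forward as they close: fully open they stand 13 mm farther back than shut.
Start: joints at [-0.967, 0.385, 0.008, 0, -1.194, -0.259], TCP at [211.27, -588.187, 231.312] pointing down, gripper open.
Joint ranges: [-3.14, 3.14], [-1.21, 2.06], [-1.07, 1.41], [-3.16, 2.05], [-2.99, -0.16], [-3.1, 3.1]. Speed limits (rad/s): [2.79, 2.79, 3.14, 3.14, 3.14, 3.14].

### API

Orientations are given as a unit quaternion [x, y, z, w].
In Python, from bench import arm, get_image gives the robot as it stands.
- The arm moves only by the tool drive_tool, never from a script. Its argument "deltas" is a list of rows, each a list of 2 entries, a list of its own where there are three numbers: the shift along the tool's x, y, z in cm, then the turn, a rotation vector about the tool's x, y, z in degrees. In form: [[[x, y, z], [ax, ay, az]], ...]. A call has 1 to 12 rows; each row shifts and turns the commanded pose from where the row before left it, along the tool's axes as they then stand; what a row does not reach is not made up. A row lasts 1/10 s, in which the tool goes at most 50 mm and 8.59 degrees, less where a joint would pass 70% of its speed; a pose out of reach is approached as far as the arm can. A call with a gripper value outside its range is refused whole. "claw" is the finger opening in cm, from 0 to 8.54, set as the call begins (left out, the last holds). The fingers move at their own pace and stop on an object; the grip force is fixed at half the most. Time passes only in rows, so rows that do not move let the fingers close. It gives the time, the measured TCP pose, the force, the opening and the grip force at its end, in the units of the state.
- arm.read_state(): the state, without advancing time (a new reading comes with each control period).
- get_image(name): name is "scene" or "top" or "wrist"; returns a dict with "img" (400x640x3 uint8, red, green, blue), "fx", "fy", "cx", "cy" (pixels), "eye" and "orientation" of the camera in the world; the wrist camera has in their place "mount" (4x4, takes a point from camera to tool coordinates, whose origin is the TCP and whose axes are the flange's). Camera axes: x right, y down, z forward; pixel columns grow to the right and rows downward; lengths in mm; the calibration is good to about 2 mm. A picture is of the moment at which its call begins: read the wrist's pose just before it. There is no depth.
- arm.job_done(): hands the job in; it is judged then, once.
The state is a dict: "clock": time; "joints": joint angles; "joint_vel": joint speeds; "joint_efforts": joint torques, N m; "position": TCP position; "ee_rot": TCP orientation; "contact_force": force on the tool from outside, world axes, zero at the start; "wrist_torque": the same for the moment, N m; "gripper_width": finger opening in mm; "grasp_force": force on a finger pad.
Only numpy, scipy, OpenCV 4.12 (cv2) and the standard library are available. Lean on these libraries where they do the work, as an engineer would, in place of code of your own. Each camera call takes 0.05 s, during which the arm holds its last target. There are 200 camera calls.

## Working session

There is one attempt and no reset: what is moved stays moved. The work goes in short steps, Python scripts to look and compute and a tool call to move; the robot and the scene stay as the last step left them, time stands still between calls to the robot, and variables do not carry over. Pictures are saved under pics/ and viewed, at most 10 in all, crops included, and the job is handed in when it is done.

Besides the shell and the picture viewer there is one more tool, called after "Request:" as name([rows], argument=value, ...), one row to a line, values as JSON. drive_tool: Moves the arm, as the interface text tells. Its arguments: {"type":"object","properties":{"deltas":{"type":"array"},"claw":{"type":"number"}},"required":["deltas"]}

```bash
mkdir -p pics; cat > h.py <<'E'
import numpy as np, cv2
from scipy.spatial.transform import Rotation as R
from bench import arm, get_image
def snap(name, fn):
    s=arm.read_state(); d=get_image(name)
    cv2.imwrite(f'pics/{fn}.png', cv2.cvtColor(d['img'],cv2.COLOR_RGB2BGR))
    if name=='wrist':
        T=np.eye(4);T[:3,:3]=R.from_quat(s['ee_rot']).as_matrix();T[:3,3]=s['position'];M=T@np.array(d['mount'])
        eye,Ro=M[:3,3],M[:3,:3]
    else:
        eye=np.array(d['eye']);o=np.array(d['orientation']);Ro=R.from_quat(o).as_matrix() if o.size==4 else o.reshape(3,3)
    K=np.array([d['fx'],d['fy'],d['cx'],d['cy']],float)
    np.savez(f'pics/{fn}.npz',eye=eye,Ro=Ro,K=K)
    return d['img']
def ray(fn,u,v):
    z=np.load(f'pics/{fn}.npz');fx,fy,cx,cy=z['K']
    d=z['Ro']@np.array([(u-cx)/fx,(v-cy)/fy,1]);return z['eye'],d/np.linalg.norm(d)
def onz(fn,u,v,h):
    e,d=ray(fn,u,v);return e+d*(h-e[2])/d[2]
def tri(*obs):
    A=np.zeros((3,3));b=np.zeros(3);L=[]
    for o in obs:
        e,d=ray(*o);P=np.eye(3)-np.outer(d,d);A+=P;b+=P@e;L.append((e,P))
    p=np.linalg.solve(A,b);return p,[float(np.linalg.norm(P@(p-e))) for e,P in L]
def proj(fn,p):
    z=np.load(f'pics/{fn}.npz');fx,fy,cx,cy=z['K'];c=z['Ro'].T@(np.array(p)-z['eye']);return np.array([fx*c[0]/c[2]+cx,fy*c[1]/c[2]+cy])
E
python3 - <<'E'
from h import *
for n in('scene','top'):
    snap(n,n+'0');z=np.load(f'pics/{n}0.npz');print(n,z['eye'].round(1),z['K'],z['Ro'].round(3).tolist())
s=arm.read_state();print(s)
E
```

```text
scene [1301.5 -614.3 1111.2] [413.30262447 413.30262447 320.57235126 200.29410702] [[0.605, 0.604, -0.52], [0.797, -0.454, 0.4], [0.006, -0.656, -0.755]]
top [ 402.2  -54.5 1426. ] [471.3104436  471.3104436  318.61574024 193.68257691] [[0.025, -0.988, 0.152], [-1.0, -0.027, -0.012], [0.016, -0.151, -0.988]]
{'clock': 0.1, 'joints': array([-9.67381369e-01,  3.85460561e-01,  6.76856511e-03, -4.24942821e-04,
       -1.19403141e+00, -2.58590970e-01]), 'joint_vel': array([-0.00098555, -0.00139238,  0.00326592,  0.00162809, -0.00028663,
       -0.00068579]), 'joint_efforts': array([ 2.71288891e-04, -3.93320739e+01,  1.88929600e+01,  4.19783413e+00,
       -2.52548227e-03,  2.10979778e-06]), 'position': array([ 211.09741413, -587.70993868,  230.34638976]), 'ee_rot': array([-1.71481796e-01,  9.85186798e-01,  9.57932281e-04, -2.23118749e-04]), 'contact_force': array([-0.38131326,  0.68877043, -0.57507789]), 'wrist_torque': array([-0.01223719,  0.01049661,  0.02293917]), 'grasp_force': 0.0, 'gripper_width': 85.57693532822506}
```

View pics/top0.png

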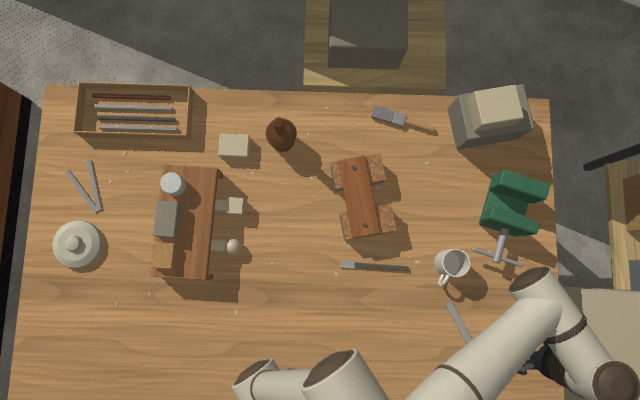

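View pics/scene0.png

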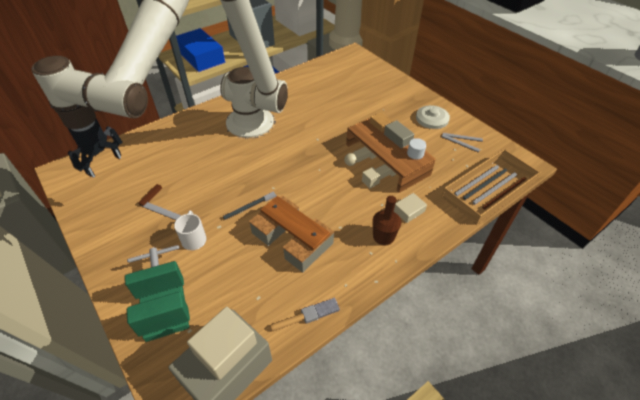

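The top view shows the ball at about (233,246), the blank's head at (235,205), the hand-rest from (337,160) to (380,235) and the chisel at (375,267). The mug is at (452,263) and the mallet at (281,135). The shelf front faces right, towards the stand's left (front) mouth. The scene view shows the ball at (351,159).

```bash
python3 - <<'E'
from h import *
print('ball tri',tri(('top0',233.5,246),('scene0',351,159)))
for n,u,v,h in [('ball',233.5,246,24),('blankhd',235,205,48),('shelfF1',217,167,86),('shelfF2',210,278,86),('hr TL',337,160,82),('hr BL',347,238,82),('hr TR',366,155,82),('hr BR',380,234,82),('blk front far',332,163,66),('blk fr near',344,238,66),('mallet',281,135,100),('chisel L',341,265,6)]:
    print(n,onz('top0',u,v,h).round(0))
s=arm.read_state();print(R.from_quat(s['ee_rot']).as_matrix().round(3))
print(get_image('wrist')['mount'])
E
```

```text
ball tri (array([456.02749147, 177.45614563,  24.82137763]), [2.588617705593222, 2.5886177055933284])
ball [455. 175.  24.]
blankhd [574. 173.  48.]
shelfF1 [678. 225.  86.]
shelfF2 [362. 226.  86.]
hr TL [ 710. -122.   82.]
hr BL [ 483. -155.   82.]
hr TR [ 727. -207.   82.]
hr BR [ 497. -249.   82.]
blk front far [ 704. -109.   66.]
blk fr near [ 484. -148.   66.]
mallet [775.  42. 100.]
chisel L [ 407. -144.    6.]
[[-0.941 -0.338 -0.001]
 [-0.338  0.941  0.002]
 [ 0.     0.002 -1.   ]]
[[ 1.30859422e-04 -9.55763384e-01 -2.94136594e-01  7.54139670e+01]
 [ 9.99999941e-01  2.18950897e-04 -2.66562671e-04  5.91746325e-01]
 [ 3.19172312e-04 -2.94136542e-01  9.55763356e-01 -1.43119177e+02]
 [ 0.00000000e+00  0.00000000e+00  0.00000000e+00  1.00000000e+00]]
```

```bash
cat >> h.py <<'E'
def plan(p,yaw,n,p0=None,yaw0=None):
    """rows to bring TCP to p, tool-x heading yaw (deg), tool down; straight line, smooth in n rows"""
    s=arm.read_state();M=R.from_quat(s['ee_rot']).as_matrix()
    p0=s['position'] if p0 is None else np.array(p0,float)
    y0=np.degrees(np.arctan2(M[1,0],M[0,0])) if yaw0 is None else yaw0
    dy=(yaw-y0+180)%360-180; d=(np.array(p)-p0); rows=[]; print('len',np.linalg.norm(d).round(1),'dyaw',round(dy,2))
    for i in range(n):
        a=np.radians(y0+dy*i/n);ex=np.array([np.cos(a),np.sin(a),0]);ey=np.array([np.sin(a),-np.cos(a),0])
        v=d/n/10;rows.append([[round(float(v@ex),2),round(float(v@ey),2),round(float(-v[2]),2)],[0,0,round(float(-dy/n),2)]])
    print(rows)
E
python3 -c "
from h import *
plan([590,-185,260],278.5,14)"
```

```text
len 553.8 dyaw 78.75
[[[-3.52, 1.79, -0.21], [0, 0, -5.63]], [[-3.68, 1.44, -0.21], [0, 0, -5.63]], [[-3.8, 1.07, -0.21], [0, 0, -5.63]], [[-3.89, 0.69, -0.21], [0, 0, -5.63]], [[-3.94, 0.31, -0.21], [0, 0, -5.63]], [[-3.95, -0.08, -0.21], [0, 0, -5.63]], [[-3.92, -0.46, -0.21], [0, 0, -5.63]], [[-3.86, -0.85, -0.21], [0, 0, -5.63]], [[-3.76, -1.22, -0.21], [0, 0, -5.63]], [[-3.62, -1.58, -0.21], [0, 0, -5.63]], [[-3.45, -1.93, -0.21], [0, 0, -5.63]], [[-3.24, -2.26, -0.21], [0, 0, -5.63]], [[-3.0, -2.57, -0.21], [0, 0, -5.63]], [[-2.74, -2.85, -0.21], [0, 0, -5.63]]]
```

Request:
drive_tool([
  [[-3.5, 1.8, -0.2], [0, 0, -5.6]],
  [[-3.7, 1.4, -0.2], [0, 0, -5.6]],
  [[-3.8, 1.1, -0.2], [0, 0, -5.6]],
  [[-3.9, 0.7, -0.2], [0, 0, -5.6]],
  [[-3.9, 0.3, -0.2], [0, 0, -5.6]],
  [[-3.9, -0.1, -0.2], [0, 0, -5.6]],
  [[-3.9, -0.5, -0.2], [0, 0, -5.6]],
  [[-3.9, -0.8, -0.2], [0, 0, -5.6]],
  [[-3.8, -1.2, -0.2], [0, 0, -5.6]],
  [[-3.6, -1.6, -0.2], [0, 0, -5.6]],
  [[-3.4, -1.9, -0.2], [0, 0, -5.6]],
  [[-3.2, -2.3, -0.2], [0, 0, -5.6]],
], claw=8.5)

```text
clock: 1.35
position: [537.2, -243.4, 255.2]
ee_rot: [-0.69, 0.724, 0.0, -0.0]
contact_force: [0.0, 0.1, -0.3]
gripper_width: 85.3
grasp_force: 0.0
```

Request:
drive_tool([
  [[-3.0, -2.6, -0.2], [0, 0, -5.6]],
  [[-2.7, -2.9, -0.2], [0, 0, -5.6]],
  [[0, 0, 0], [0, 0, 0]],
  [[0, 0, 0], [0, 0, 0]],
  [[0, 0, 0], [0, 0, 0]],
])

```text
clock: 1.85
position: [591.1, -188.4, 259.0]
ee_rot: [0.755, -0.655, -0.0, 0.0]
contact_force: [-0.4, -0.1, -0.3]
gripper_width: 85.0
grasp_force: 0.0
```

```bash
python3 -c "
from h import *
snap('wrist','w1');s=arm.read_state();print(s['position'],s['joints'].round(3),R.from_quat(s['ee_rot']).as_matrix().round(3).tolist(),np.load('pics/w1.npz')['K'])"
```

```text
[ 591.02520602 -188.75574615  259.20999719] [-0.049  0.36   0.041  0.    -1.252  0.189] [[0.14, -0.99, -0.001], [-0.99, -0.14, 0.0], [-0.0, 0.001, -1.0]] [278.46215682 278.46215682 322.79927536 200.93164593]
```

View pics/w1.png

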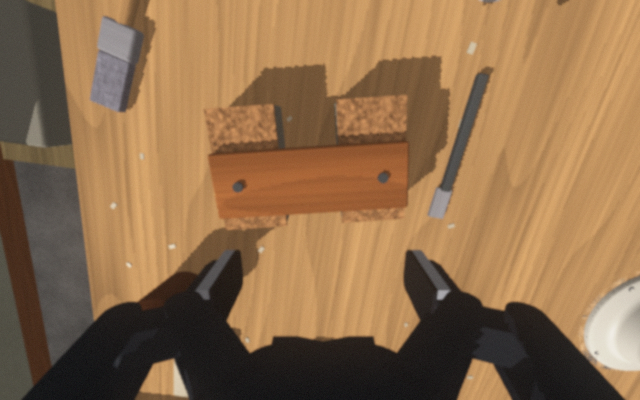

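The wrist view shows the hand-rest from (210,155) to (408,208). The cork front strips of the two blocks are at (225–287, 217–229) and (342–404, 208–220), and the chisel is to the right of them.

```bash
python3 -c "
import cv2
i=cv2.imread('pics/w1.png')[90:245,195:420];cv2.imwrite('pics/c1.png',cv2.resize(i,None,fx=3.5,fy=3.5,interpolation=cv2.INTER_CUBIC))"
```

```text
(no output)
```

View pics/c1.png

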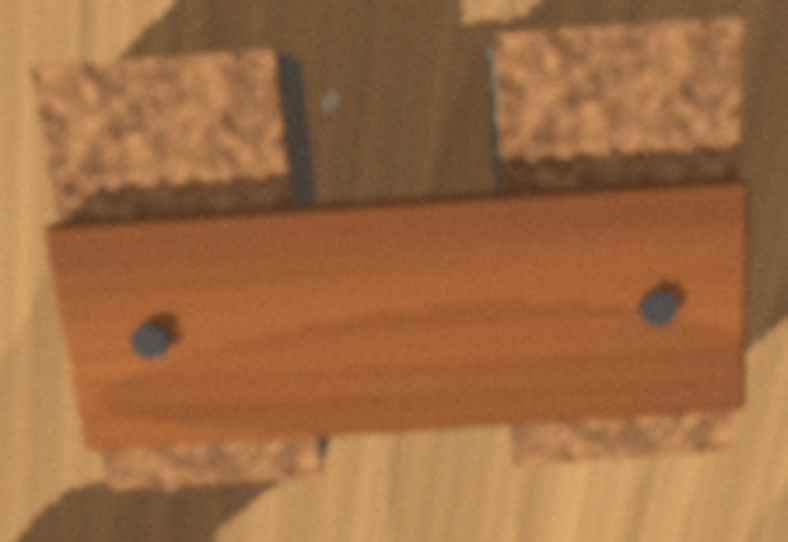

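Request:
drive_tool([
  [[0, 3, 1], [0, 0, 0]],
  [[0, 3, 1], [0, 0, 0]],
  [[0, 2, 2], [0, 0, 0]],
  [[0, 0, 2], [0, 0, 0]],
  [[0, 0, 0], [0, 0, 0]],
  [[0, 0, 0], [0, 0, 0]],
  [[0, 0, 0], [0, 0, 0]],
])

```text
clock: 2.6
position: [513.6, -199.9, 200.6]
ee_rot: [0.755, -0.655, 0.001, -0.001]
contact_force: [-0.5, 0.2, 0.4]
gripper_width: 85.0
grasp_force: 0.0
```

```bash
python3 -c "
from h import *
snap('wrist','w2');s=arm.read_state();print(s['position'])
i=cv2.imread('pics/w2.png')[90:290,130:430];cv2.imwrite('pics/c2.png',cv2.resize(i,None,fx=2.6,fy=2.6,interpolation=cv2.INTER_CUBIC))"
```

```text
[ 513.58764517 -199.716403    200.53708571]
```

View pics/c2.png

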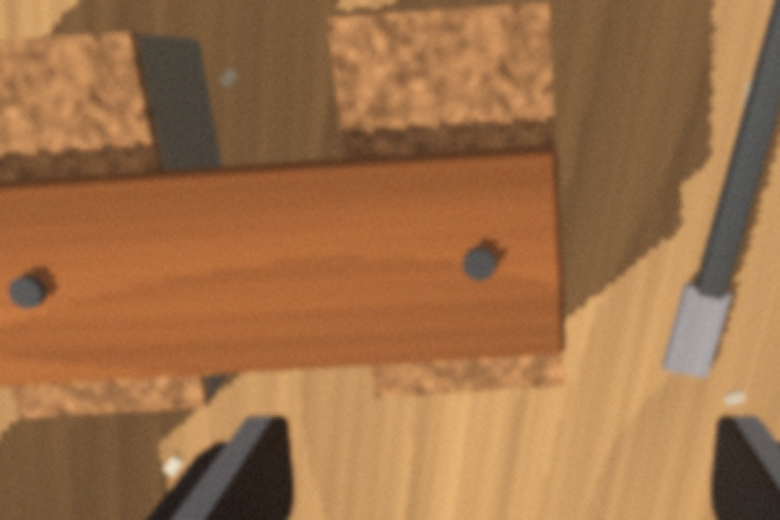

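The crops show the blocks' top corners. In c1 the inner front corners are at (321,471) and (516,463) and the inner back ones at (277,48) and (493,30). In c2 the same corners are at (204,403), (380,396), (133,31) and (331,15).

```bash
cat > st.py <<'E'
from h import *
a=lambda x,y:('w1',195+(x+.5)/3.5-.5,90+(y+.5)/3.5-.5)
b=lambda x,y:('w2',130+(x+.5)/2.6-.5,90+(y+.5)/2.6-.5)
P={'LFi':((321,471),(204,403)),'RFi':((516,463),(380,396)),'LBi':((277,48),(133,31)),'RBi':((493,30),(331,15)),
'LFo':((110,489),(16,418)),'RFo':((729,453),(562,383)),'RBo':((743,17),(550,2)),'LBo':((33,66),None)}
Q={}
for k,(p,q) in P.items():
    if q: t,e=tri(a(*p),b(*q));print(k,t.round(1),np.round(e,1),end=' ')
    o=[onz(*a(*p),66)]+([onz(*b(*q),66)] if q else []);print([x.round(1).tolist() for x in o]);Q[k]=np.mean(o,0)
m={'LFi':(0,36),'RFi':(0,-36),'LBi':(150,36),'RBi':(150,-36),'LFo':(0,116),'RFo':(0,-116),'RBo':(150,-116),'LBo':(150,116)}
A=np.array([m[k] for k in m],float);B=np.array([Q[k][:2] for k in m])
ca,cb=A.mean(0),B.mean(0);U,S,V=np.linalg.svd((A-ca).T@(B-cb));Rm=(U@V).T
t=cb-Rm@ca;print('R',Rm.round(4),'det',np.linalg.det(Rm),'origin',t,'yaw',np.degrees(np.arctan2(Rm[1,0],Rm[0,0])));print((B-(A@Rm.T+t)).round(1))
E
python3 st.py; python3 -c "
from h import *
plan([455,110,230],270,12)"
```

```text
LFi [ 628.6 -122.8   68. ] [0.1 0.1] [[628.7, -122.1, 66.0], [629.3, -121.7, 66.0]]
RFi [ 556.8 -132.8   60. ] [0.3 0.3] [[557.7, -135.3, 66.0], [556.0, -135.5, 66.0]]
LBi [ 658.1 -267.2   65.8] [0.1 0.1] [[658.1, -267.3, 66.0], [658.0, -267.1, 66.0]]
RBi [ 589.1 -283.    58.9] [0.1 0.1] [[589.3, -282.7, 66.0], [587.4, -282.7, 66.0]]
LFo [ 703.7 -107.3   72.9] [0.2 0.2] [[705.8, -103.9, 66.0], [708.3, -103.2, 66.0]]
RFo [ 480.6 -150.6   64.3] [0.9 0.9] [[480.7, -150.3, 66.0], [481.3, -152.3, 66.0]]
RBo [ 510.2 -298.    66.5] [0.1 0.1] [[510.0, -297.9, 66.0], [510.1, -298.1, 66.0]]
[[736.6, -250.5, 66.0]]
R [[ 0.2028  0.9792]
 [-0.9792  0.2028]] det 0.9999999999999998 origin [ 593.17776302 -127.87157984] yaw -78.29996712245416
[[ 0.6 -1.3]
 [-1.  -0.2]
 [-0.8  0.3]
 [ 0.  -0.6]
 [ 0.3  0.8]
 [ 1.4  0.1]
 [ 0.1  0.2]
 [-0.5  0.7]]
len 316.6 dyaw -8.15
[[[-2.62, 0.12, -0.25], [0, 0, 0.68]], [[-2.62, 0.15, -0.25], [0, 0, 0.68]], [[-2.62, 0.18, -0.25], [0, 0, 0.68]], [[-2.62, 0.21, -0.25], [0, 0, 0.68]], [[-2.62, 0.24, -0.25], [0, 0, 0.68]], [[-2.61, 0.27, -0.25], [0, 0, 0.68]], [[-2.61, 0.3, -0.25], [0, 0, 0.68]], [[-2.61, 0.33, -0.25], [0, 0, 0.68]], [[-2.6, 0.37, -0.25], [0, 0, 0.68]], [[-2.6, 0.4, -0.25], [0, 0, 0.68]], [[-2.59, 0.43, -0.25], [0, 0, 0.68]], [[-2.59, 0.46, -0.25], [0, 0, 0.68]]]
```

Request:
drive_tool([
  [[-2.9, 0.2, -0.2], [0, 0, 0.7]],
  [[-2.9, 0.2, -0.2], [0, 0, 0.7]],
  [[-2.9, 0.2, -0.2], [0, 0, 0.7]],
  [[-2.9, 0.2, -0.2], [0, 0, 0.7]],
  [[-2.9, 0.2, -0.2], [0, 0, 0.7]],
  [[-2.9, 0.3, -0.2], [0, 0, 0.7]],
  [[-2.9, 0.3, -0.3], [0, 0, 0.7]],
  [[-2.9, 0.3, -0.3], [0, 0, 0.7]],
  [[-2.9, 0.4, -0.3], [0, 0, 0.7]],
  [[-2.9, 0.4, -0.3], [0, 0, 0.7]],
  [[-2.9, 0.4, -0.3], [0, 0, 0.7]],
  [[-2.9, 0.4, -0.3], [0, 0, 0.5]],
])

```text
clock: 3.85
position: [451.9, 146.8, 230.5]
ee_rot: [-0.707, 0.707, -0.0, 0.001]
contact_force: [0.7, 0.5, 0.3]
gripper_width: 85.1
grasp_force: 0.0
```

Request:
drive_tool([
  [[0, 0, 0], [0, 0, 0]],
  [[0, 0, 0], [0, 0, 0]],
  [[0, 0, 0], [0, 0, 0]],
])

```text
clock: 4.15
position: [451.7, 144.8, 229.5]
ee_rot: [-0.707, 0.708, -0.0, 0.0]
contact_force: [0.1, 0.2, -0.0]
gripper_width: 84.8
grasp_force: 0.0
```

```bash
python3 -c "
from h import *
snap('wrist','w3');s=arm.read_state();print(s['position'],R.from_quat(s['ee_rot']).as_matrix().round(3).tolist())
i=cv2.imread('pics/w3.png')[120:320,180:440];cv2.imwrite('pics/c3.png',cv2.resize(i,None,fx=3,fy=3,interpolation=cv2.INTER_CUBIC))"
```

```text
[451.74943502 144.53639494 229.40576943] [[-0.002, -1.0, -0.0], [-1.0, 0.002, -0.0], [0.0, 0.0, -1.0]]
```

View pics/c3.png

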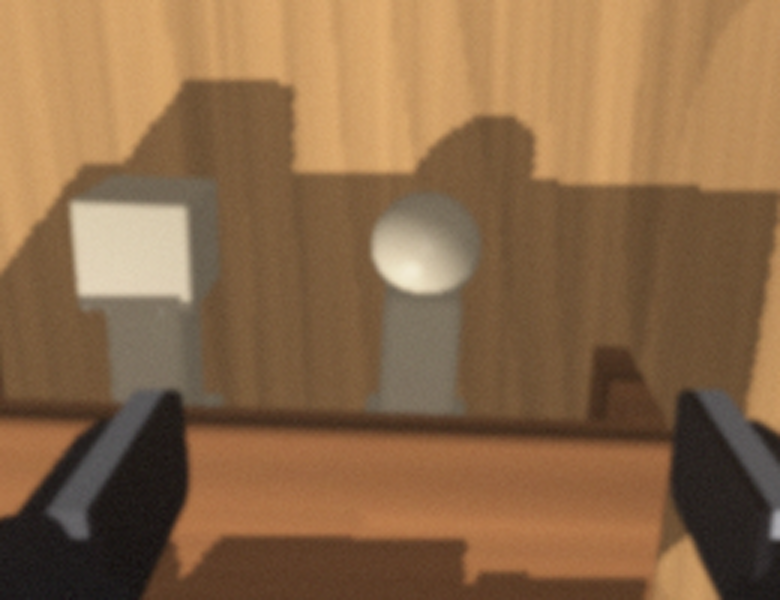

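The crop shows the ball centred at about (426,244) with radius 54. The shaft edges run (385,300)–(381,405) and (461,300)–(459,405), and the shelf front edge runs (0,412)–(670,436). The blank's head is at (130,250).

```bash
python3 - <<'E'
from h import *
c=lambda x,y:('w3',180+(x+.5)/3-.5,120+(y+.5)/3-.5)
print('ball',onz(*c(426,244),24), tri(c(426,244),('top0',233.5,246),('scene0',351,159)))
for x in (371,481): print(onz(*c(x,244),24))
for p in [(385,300),(461,300),(382,405),(459,405)]: print('shaft',onz(*c(*p),41).round(1))
for p in [(0,418),(670,440)]: print('shelf',onz(*c(*p),86).round(1))
E
```

```text
ball [452.75434403 177.49255812  24.        ] (array([454.60734393, 177.94049084,  23.41075341]), [1.867475397113602, 2.385801189859202, 3.2150762545819687])
[476.77169523 177.46796265  24.        ]
[428.7365654  177.51715403  24.        ]
shaft [470.1 197.1  41. ]
shaft [437.9 197.1  41. ]
shaft [472.3 246.6  41. ]
shaft [438.3 246.7  41. ]
shelf [616.  228.1  86. ]
shelf [358.2 237.9  86. ]
```

```bash
python3 -c "
from h import *
plan([452.5,173.5,6],268,12)"
```

```text
len 225.3 dyaw -1.9
[[[-0.24, -0.01, 1.86], [0, 0, 0.16]], [[-0.24, -0.01, 1.86], [0, 0, 0.16]], [[-0.24, -0.0, 1.86], [0, 0, 0.16]], [[-0.24, -0.0, 1.86], [0, 0, 0.16]], [[-0.24, -0.0, 1.86], [0, 0, 0.16]], [[-0.24, -0.0, 1.86], [0, 0, 0.16]], [[-0.24, -0.0, 1.86], [0, 0, 0.16]], [[-0.24, -0.0, 1.86], [0, 0, 0.16]], [[-0.24, -0.0, 1.86], [0, 0, 0.16]], [[-0.24, 0.0, 1.86], [0, 0, 0.16]], [[-0.24, 0.0, 1.86], [0, 0, 0.16]], [[-0.24, 0.0, 1.86], [0, 0, 0.16]]]
```

Request:
drive_tool([
  [[-1, 0, 0], [0, 0, 1]],
  [[-1, 0, 2], [0, 0, 0.9]],
  [[-0.9, 0, 3], [0, 0, 0]],
  [[0, 0, 3], [0, 0, 0]],
  [[0, 0, 3], [0, 0, 0]],
  [[0, 0, 3], [0, 0, 0]],
  [[0, 0, 2], [0, 0, 0]],
  [[0, 0, 2], [0, 0, 0]],
  [[0, 0, 1], [0, 0, 0]],
  [[0, 0, 1], [0, 0, 0]],
  [[0, 0, 0], [0, 0, 0]],
  [[0, 0, 0], [0, 0, 0]],
])

```text
clock: 5.4
position: [452.6, 174.2, 29.8]
ee_rot: [-0.695, 0.719, -0.0, 0.0]
contact_force: [0.4, 1.5, 0.5]
gripper_width: 84.8
grasp_force: 0.0
```

```bash
python3 -c "
from h import *
plan([452.5,173.5,6],268,4)"
```

```text
len 23.8 dyaw -0.05
[[[0.02, 0.0, 0.59], [0, 0, 0.01]], [[0.02, 0.0, 0.59], [0, 0, 0.01]], [[0.02, 0.0, 0.59], [0, 0, 0.01]], [[0.02, 0.0, 0.59], [0, 0, 0.01]]]
```

Request:
drive_tool([
  [[0, 0, 0.8], [0, 0, 0]],
  [[0, 0, 0.8], [0, 0, 0]],
  [[0, 0, 0.8], [0, 0, 0]],
  [[0, 0, 0], [0, 0, 0]],
  [[0, 0, 0], [0, 0, 0]],
])

```text
clock: 5.9
position: [452.0, 174.0, 5.0]
ee_rot: [-0.695, 0.719, 0.0, -0.0]
contact_force: [-0.5, 0.4, 0.2]
gripper_width: 85.2
grasp_force: 0.0
```

Request:
drive_tool([
  [[0, 0, 0], [0, 0, 0]],
  [[0, 0, 0], [0, 0, 0]],
  [[0, 0, 0], [0, 0, 0]],
  [[0, 0, 0], [0, 0, 0]],
  [[0, 0, 0], [0, 0, 0]],
  [[0, 0, 0], [0, 0, 0]],
  [[0, 0, 0], [0, 0, 0]],
  [[0, 0, 0], [0, 0, 0]],
  [[0, 0, 0], [0, 0, 0]],
  [[0, 0, 0], [0, 0, 0]],
], claw=4.2)

```text
clock: 6.9
position: [452.4, 174.3, 6.0]
ee_rot: [-0.695, 0.719, -0.0, 0.0]
contact_force: [-1.3, -0.4, 5.3]
gripper_width: 45.7
grasp_force: 60.5
```

Request:
drive_tool([
  [[0.5, 0, 0], [0, 0, 0]],
  [[1, 0, 0], [0, 0, 0]],
  [[1.5, 0, 0], [0, 0, 0]],
  [[1.5, 0, 0], [0, 0, 0]],
  [[1.5, 0, 0], [0, 0, 0]],
  [[1.5, 0, 0], [0, 0, 0]],
  [[1.5, 0, 0], [0, 0, 0]],
  [[1.5, 0, 0], [0, 0, 0]],
  [[1.5, 0, 0], [0, 0, 0]],
  [[1.5, 0, 0], [0, 0, 0]],
  [[1, 0, 0], [0, 0, 0]],
  [[0.5, 0, 0], [0, 0, 0]],
])

```text
clock: 8.1
position: [448.1, 23.7, 5.9]
ee_rot: [-0.695, 0.719, -0.001, 0.001]
contact_force: [0.1, 6.3, 5.3]
gripper_width: 45.5
grasp_force: 61.1
```

Request:
drive_tool([
  [[0, 0, 0], [0, 0, 0]],
  [[0, 0, 0], [0, 0, 0]],
  [[0, 0, 0], [0, 0, 0]],
])

```text
clock: 8.4
position: [447.7, 23.0, 6.0]
ee_rot: [-0.695, 0.719, -0.001, 0.001]
contact_force: [2.9, -2.1, 5.0]
gripper_width: 45.6
grasp_force: 61.2
```

Request:
drive_tool([
  [[0, 0, 0], [0, 0, 0]],
  [[0, 0, 0], [0, 0, 0]],
  [[0, 0, 0], [0, 0, 0]],
  [[0, 0, 0], [0, 0, 0]],
  [[0, 0, 0], [0, 0, 0]],
  [[0, 0, -0.5], [0, 0, 0]],
  [[0, 0, -1.5], [0, 0, 0]],
  [[0, 0, -2.5], [0, 0, 0]],
  [[0, 0, -3.5], [0, 0, 0]],
  [[0, 0, -4], [0, 0, 0]],
  [[-1, 0, -4], [0, 0, 0]],
  [[-2, 0, -4], [0, 0, 0]],
], claw=8.5)

```text
clock: 9.6
position: [447.3, 53.7, 207.4]
ee_rot: [-0.694, 0.72, 0.0, 0.0]
contact_force: [1.3, -0.1, -0.2]
gripper_width: 85.0
grasp_force: 0.0
```

Request:
drive_tool([
  [[-2, 0, -2], [0, 0, 0]],
  [[-1, 0, 0], [0, 0, 0]],
  [[0, 0, 0], [0, 0, 0]],
  [[0, 0, 0], [0, 0, 0]],
  [[0, 0, 0], [0, 0, 0]],
])

```text
clock: 10.1
position: [448.3, 83.3, 224.0]
ee_rot: [-0.695, 0.719, 0.0, -0.002]
contact_force: [0.2, -0.0, 0.1]
gripper_width: 85.0
grasp_force: 0.0
```

```bash
python3 -c "
from h import *
snap('wrist','w4');s=arm.read_state();print(s['position'])
i=cv2.imread('pics/w4.png')[80:300,190:450];cv2.imwrite('pics/c4.png',cv2.resize(i,None,fx=2.7,fy=2.7,interpolation=cv2.INTER_CUBIC))"
```

```text
[448.44834738  83.36185057 224.11818472]
```

View pics/c4.png

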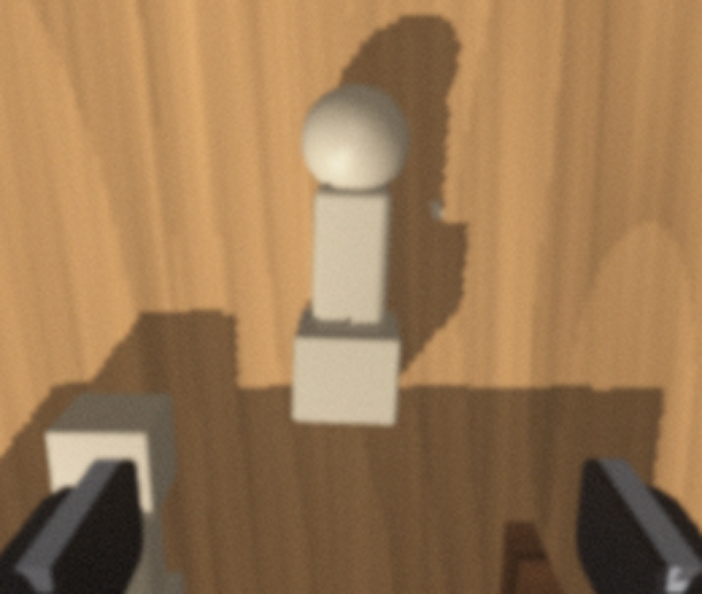

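The baluster is fully out. The foot's top face has corners (297,337), (400,338), (396,424) and (293,421), and the ball centre is at (355,138). The blank's head, at lower left, looks unmoved.

```bash
python3 - <<'E'
from h import *
c=lambda x,y:('w4',190+(x+.5)/2.7-.5,80+(y+.5)/2.7-.5)
P=[onz(*c(*p),48) for p in [(297,337),(400,338),(293,421),(396,424)]]
for p in P: print(p.round(1))
f=(P[0]+P[1])/2; b=(P[2]+P[3])/2; B=onz(*c(355,138),24)
print('size',np.linalg.norm(P[0]-P[1]),np.linalg.norm(P[2]-P[3]),np.linalg.norm(f-b)); print('step',f,'end',b,'ball',B)
m=(f+b)/2;d=B[:2]-m[:2];print('centre',m,'dist ball',np.linalg.norm(d),'yaw',np.degrees(np.arctan2(d[1],d[0]))%360)
s=arm.read_state();M=R.from_quat(s['ee_rot']).as_matrix();print('tool yaw',np.degrees(np.arctan2(M[1,0],M[0,0]))%360)
print('head check: blank top front edge',[onz(*c(*p),48).round(1) for p in [(46,432),(149,432)]],[onz('w3',180+(x+.5)/3-.5,120+(y+.5)/3-.5,48).round(1) for x,y in[(70,201),(190,206)]])
E
```

```text
[476. 110.  48.]
[430.1 112.1  48. ]
[480.2 150.6  48. ]
[432.7 153.8  48. ]
size 45.918708028450844 47.585633937257526 41.27206538044665
step [453.04297081 111.0971646   48.        ] end [456.47338635 152.22641976  48.        ] ball [447.13738187  26.09937542  24.        ]
centre [454.75817858 131.66179218  48.        ] dist ball 105.83714080532155 yaw 265.8708476465601
tool yaw 268.01330069579205
head check: blank top front edge [array([594.8, 152.1,  48. ]), array([547.2, 153.8,  48. ])] [array([595.1, 151.9,  48. ]), array([547.2, 154.1,  48. ])]
```

```bash
python3 -c "
from h import *
plan([455.1,136.7,100],265.9,4)"
```

```text
len 135.3 dyaw -2.11
[[[-1.34, -0.12, 3.1], [0, 0, 0.53]], [[-1.34, -0.11, 3.1], [0, 0, 0.53]], [[-1.34, -0.1, 3.1], [0, 0, 0.53]], [[-1.34, -0.08, 3.1], [0, 0, 0.53]]]
```

Request:
drive_tool([
  [[-1.4, -0.1, 2], [0, 0, 0.5]],
  [[-1.3, -0.1, 3], [0, 0, 0.5]],
  [[-1.3, -0.1, 3], [0, 0, 0.5]],
  [[-1.4, -0.1, 3], [0, 0, 0.6]],
  [[0, 0, 1.4], [0, 0, 0]],
  [[0, 0, 0], [0, 0, 0]],
  [[0, 0, 0], [0, 0, 0]],
  [[0, 0, 0], [0, 0, 0]],
])

```text
clock: 10.95
position: [456.3, 137.9, 102.2]
ee_rot: [-0.682, 0.732, -0.0, 0.001]
contact_force: [0.3, 0.8, 0.2]
gripper_width: 84.8
grasp_force: 0.0
```

```bash
python3 -c "
from h import *
plan([455.1,136.7,13],265.9,8)"
```

```text
len 89.2 dyaw -0.03
[[[0.02, 0.01, 1.12], [0, 0, 0.0]], [[0.02, 0.01, 1.12], [0, 0, 0.0]], [[0.02, 0.01, 1.12], [0, 0, 0.0]], [[0.02, 0.01, 1.12], [0, 0, 0.0]], [[0.02, 0.01, 1.12], [0, 0, 0.0]], [[0.02, 0.01, 1.12], [0, 0, 0.0]], [[0.02, 0.01, 1.12], [0, 0, 0.0]], [[0.02, 0.01, 1.12], [0, 0, 0.0]]]
```

Request:
drive_tool([
  [[0.1, 0.1, 1.5], [0, 0, 0]],
  [[0, 0, 1.5], [0, 0, 0]],
  [[0, 0, 1.5], [0, 0, 0]],
  [[0, 0, 1.5], [0, 0, 0]],
  [[0, 0, 1.5], [0, 0, 0]],
  [[0, 0, 1], [0, 0, 0]],
  [[0, 0, 0.4], [0, 0, 0]],
  [[0, 0, 0], [0, 0, 0]],
  [[0, 0, 0], [0, 0, 0]],
])

```text
clock: 11.85
position: [455.1, 137.3, 12.9]
ee_rot: [-0.682, 0.732, -0.0, 0.001]
contact_force: [0.1, 0.4, 0.2]
gripper_width: 84.8
grasp_force: 0.0
```

Request:
drive_tool([
  [[0, 0, 0], [0, 0, 0]],
  [[0, 0, 0], [0, 0, 0]],
  [[0, 0, 0], [0, 0, 0]],
  [[0, 0, 0], [0, 0, 0]],
  [[0, 0, 0], [0, 0, 0]],
  [[0, 0, 0], [0, 0, 0]],
  [[0, 0, 0], [0, 0, 0]],
  [[0, 0, 0], [0, 0, 0]],
  [[0, 0, 0], [0, 0, 0]],
  [[0, 0, 0], [0, 0, 0]],
], claw=4.2)

```text
clock: 12.85
position: [455.2, 137.5, 13.0]
ee_rot: [-0.682, 0.731, -0.0, 0.001]
contact_force: [-1.4, 0.7, 6.1]
gripper_width: 47.2
grasp_force: 62.5
```

Request:
drive_tool([
  [[0, 0, -0.3], [0, 0, 0]],
  [[0, 0, -0.3], [0, 0, 0]],
  [[0, 0, 0], [0, 0, 0]],
  [[0, 0, 0], [0, 0, 0]],
  [[0, 0, 0], [0, 0, 0]],
])

```text
clock: 13.35
position: [454.2, 136.8, 18.0]
ee_rot: [-0.682, 0.732, 0.0, -0.0]
contact_force: [0.4, 0.1, -5.5]
gripper_width: 47.3
grasp_force: 62.2
```

```bash
python3 -c "
from h import *
plan([561.4,25.8,19],281.7,12)
s=arm.read_state();print(s['position'],s['contact_force'],s['wrist_torque'])"
```

```text
len 154.3 dyaw 15.76
[[[0.86, -0.96, -0.01], [0, 0, -1.31]], [[0.88, -0.94, -0.01], [0, 0, -1.31]], [[0.9, -0.92, -0.01], [0, 0, -1.31]], [[0.92, -0.89, -0.01], [0, 0, -1.31]], [[0.94, -0.87, -0.01], [0, 0, -1.31]], [[0.96, -0.85, -0.01], [0, 0, -1.31]], [[0.98, -0.83, -0.01], [0, 0, -1.31]], [[1.0, -0.81, -0.01], [0, 0, -1.31]], [[1.02, -0.78, -0.01], [0, 0, -1.31]], [[1.04, -0.76, -0.01], [0, 0, -1.31]], [[1.05, -0.74, -0.01], [0, 0, -1.31]], [[1.07, -0.71, -0.01], [0, 0, -1.31]]]
[454.24505678 136.80844271  17.98182966] [ 0.40222921  0.06594454 -5.51232111] [ 0.22089768  0.01312611 -0.00285478]
```

Full weight (5.5 N) is carried.

Request:
drive_tool([
  [[0.9, -1, 0], [0, 0, -1.3]],
  [[0.9, -0.9, 0], [0, 0, -1.3]],
  [[0.9, -0.9, 0], [0, 0, -1.3]],
  [[0.9, -0.9, 0], [0, 0, -1.3]],
  [[0.9, -0.9, 0], [0, 0, -1.3]],
  [[1, -0.9, 0], [0, 0, -1.3]],
  [[1, -0.8, 0], [0, 0, -1.3]],
  [[1, -0.8, 0], [0, 0, -1.3]],
  [[1, -0.8, 0], [0, 0, -1.3]],
  [[1, -0.8, 0], [0, 0, -1.3]],
  [[1, -0.7, 0], [0, 0, -1.3]],
  [[1, -0.7, 0], [0, 0, -1.4]],
])

```text
clock: 14.55
position: [561.4, 26.7, 17.6]
ee_rot: [0.775, -0.631, -0.001, 0.001]
contact_force: [-0.5, -0.5, -4.8]
gripper_width: 47.5
grasp_force: 62.3
```

Request:
drive_tool([
  [[0, 0, 0], [0, 0, 0]],
  [[0, 0, 0], [0, 0, 0]],
  [[0, 0, 0], [0, 0, 0]],
  [[0, 0, 0], [0, 0, 0]],
])

```text
clock: 14.95
position: [561.2, 27.5, 18.2]
ee_rot: [0.775, -0.632, -0.0, 0.0]
contact_force: [0.4, -0.7, -5.2]
gripper_width: 47.2
grasp_force: 62.6
```

```bash
python3 -c "
from h import *
snap('wrist','w5');snap('scene','s5')
i=cv2.imread('pics/w5.png')
j=cv2.imread('pics/s5.png')[130:280,200:440]
o=np.zeros((600,640,3),np.uint8);o[:250]=cv2.resize(i,(640,400))[0:250] ;o[250:]=cv2.resize(j,(640,400))[25:375];cv2.imwrite('pics/c5.png',o)
e=np.array([.2028,-.9792]);O=np.array([593.2,-127.9]);n=np.array([.9792,.2028])
s=arm.read_state();r=s['position'][:2]-O;print(s['position'],'along',r@e,'lat',r@n)
M=R.from_quat(s['ee_rot']).as_matrix();print('yaw',np.degrees(np.arctan2(M[1,0],M[0,0]))%360, s['wrist_torque'])"
```

```text
[561.47200595  27.56288568  18.36127139] along -158.6636948496595 lat 0.45982143716296164
yaw 281.6786851835184 [0.2854856  0.04829392 0.00855563]
```

View pics/c5.png

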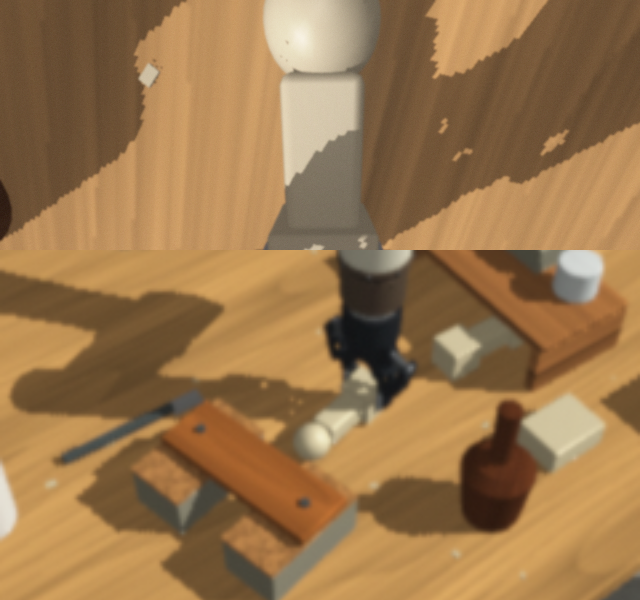

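The stone is held straight in line with the hand: shaft mid column is 321–323, the ball is at column 321 and the step is at row 230. The scene view shows it level, with the ball pointing at the lane mouth.

```bash
python3 - <<'E'
from h import *
e=np.array([.2028,-.9792]);O=np.array([593.2,-127.9]);n=np.array([.9792,.2028])
for u,v,h in [(287,230,46),(360,230,46),(282,76,46),(361,76,46)]:
    r=onz('w5',u,v,h)[:2]-O;print('along',r@e,'lat',r@n)
E
```

```text
along -133.18198028481962 lat 15.833953581208327
along -133.20695947522202 lat -16.845595468709615
along -69.8121221346697 lat 15.321175191229344
along -69.81731235937292 lat -14.75416703374563
```

Request:
drive_tool([
  [[0.8, 0, 0], [0, 0, 0]],
  [[1.2, 0, 0], [0, 0, 0]],
  [[1.2, 0, 0], [0, 0, 0]],
  [[1.2, 0, 0], [0, 0, 0]],
  [[1.2, 0, 0], [0, 0, 0]],
  [[1.2, 0, 0], [0, 0, 0]],
  [[1.2, 0, 0], [0, 0, 0]],
  [[1.2, 0, 0], [0, 0, 0]],
  [[1.2, 0, 0], [0, 0, 0]],
  [[1.2, 0, 0], [0, 0, 0]],
  [[1.0, 0, 0], [0, 0, 0]],
  [[0.6, 0, 0], [0, 0, 0]],
])

```text
clock: 16.25
position: [588.6, -103.1, 18.2]
ee_rot: [0.775, -0.632, -0.0, 0.0]
contact_force: [-0.1, 0.1, -4.8]
gripper_width: 47.4
grasp_force: 62.6
```

Request:
drive_tool([
  [[0, 0, 0], [0, 0, 0]],
  [[0, 0, 0], [0, 0, 0]],
  [[0, 0, 0], [0, 0, 0]],
  [[0, 0, 0], [0, 0, 0]],
])

```text
clock: 16.65
position: [588.4, -101.6, 18.3]
ee_rot: [0.775, -0.631, -0.0, -0.0]
contact_force: [0.6, -0.7, -6.1]
gripper_width: 46.7
grasp_force: 62.6
```

```bash
python3 -c "
from h import *
e=np.array([.2028,-.9792]);O=np.array([593.2,-127.9]);n=np.array([.9792,.2028])
s=arm.read_state();r=s['position'][:2]-O;print(s['position'],'along',r@e,'lat',r@n,s['contact_force'],s['wrist_torque'])
M=R.from_quat(s['ee_rot']).as_matrix();print('yaw',np.degrees(np.arctan2(M[1,0],M[0,0]))%360)"
```

```text
[ 588.38970653 -101.58040034   18.33257993] along -26.747679504381495 lat 0.6273754464143879 [ 0.56980318 -0.74540476 -6.09711157] [0.28611214 0.01825874 0.01648236]
yaw 281.69158419035784
```

Good. Lower 5 mm, release, rise and look.

Request:
drive_tool([
  [[0, 0, 0.3], [0, 0, 0]],
  [[0, 0, 0.2], [0, 0, 0]],
  [[0, 0, 0.1], [0, 0, 0]],
  [[0, 0, 0], [0, 0, 0]],
  [[0, 0, 0], [0, 0, 0]],
  [[0, 0, 0], [0, 0, 0]],
])

```text
clock: 17.25
position: [588.4, -101.8, 13.1]
ee_rot: [0.775, -0.632, 0.0, -0.0]
contact_force: [-4.6, 3.5, 5.1]
gripper_width: 47.2
grasp_force: 63.5
```

Request:
drive_tool([
  [[0, 0, 0], [0, 0, 0]],
  [[0, 0, 0], [0, 0, 0]],
  [[0, 0, 0], [0, 0, 0]],
  [[0, 0, 0], [0, 0, 0]],
  [[0, 0, 0], [0, 0, 0]],
  [[0, 0, -0.5], [0, 0, 0]],
  [[0, 0, -1.5], [0, 0, 0]],
  [[0, 0, -2.5], [0, 0, 0]],
  [[0, 0, -3.5], [0, 0, 0]],
  [[0, 0, -3.5], [0, 0, 0]],
  [[-1, 0, -3.5], [0, 0, 0]],
  [[-2, 0, -3], [0, 0, 0]],
], claw=8.5)

```text
clock: 18.45
position: [582.7, -73.2, 194.8]
ee_rot: [0.775, -0.632, 0.001, -0.001]
contact_force: [-0.1, 0.5, 0.7]
gripper_width: 84.8
grasp_force: 0.0
```

Request:
drive_tool([
  [[0, 0, 0], [0, 0, 0]],
  [[0, 0, 0], [0, 0, 0]],
  [[0, 0, 0], [0, 0, 0]],
  [[0, 0, 0], [0, 0, 0]],
])

```text
clock: 18.85
position: [581.6, -73.0, 190.8]
ee_rot: [0.775, -0.632, -0.001, 0.001]
contact_force: [0.3, -0.3, 0.0]
gripper_width: 84.5
grasp_force: 0.0
```

```bash
python3 -c "
from h import *
snap('wrist','w6');s=arm.read_state();print(s['position'])
i=cv2.imread('pics/w6.png')[80:280,200:450];cv2.imwrite('pics/c6.png',cv2.resize(i,None,fx=3,fy=3,interpolation=cv2.INTER_CUBIC))"
```

```text
[581.77681164 -73.10343268 190.90669726]
```

View pics/c6.png

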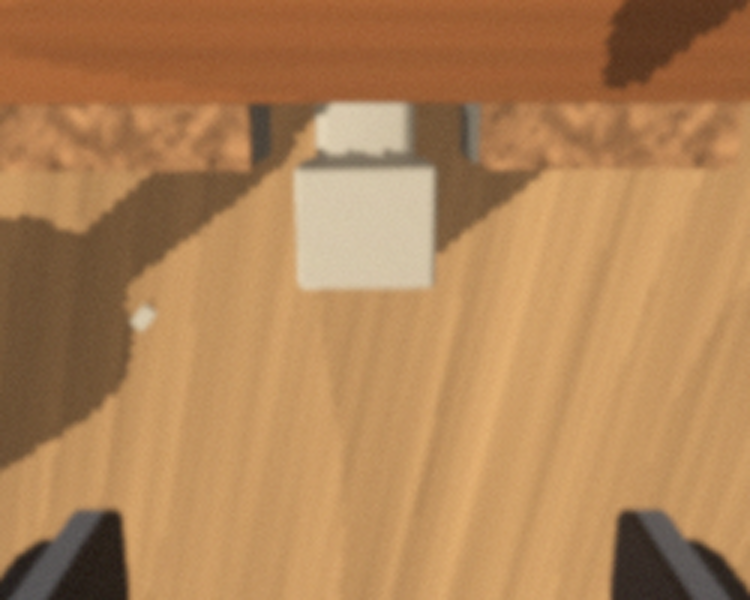

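The view shows the foot's top face with corners (294,167), (435,167), (433,289) and (299,289). The blocks' front edges lie on row 167, with inner corners at (250,167) and (481,165), and the lower-left inner face reaches column 270.

```bash
python3 - <<'E'
from h import *
c=lambda x,y:('w6',200+(x+.5)/3-.5,80+(y+.5)/3-.5)
e=np.array([.2028,-.9792]);O=np.array([593.2,-127.9]);n=np.array([.9792,.2028])
for k,p,h in [('blkL',(250,168),66),('blkR',(481,166),66),('blkL out',(20,170),66),('stepL',(294,168),48),('stepR',(435,166),48),('endL',(299,289),48),('endR',(433,289),48),('shaftL',(320,108),41),('shaftR',(413,108),41)]:
    r=onz(*c(*p),h)[:2]-O;print(k,'along',(r@e).round(1),'lat',(r@n).round(1))
E
```

```text
blkL along 0.2 lat 36.3
blkR along 0.7 lat -36.0
blkL out along -0.3 lat 108.2
stepL along -1.0 lat 24.1
stepR along -0.5 lat -23.0
endL along -42.2 lat 23.5
endR along -42.3 lat -23.2
shaftL along 18.1 lat 15.4
shaftR along 18.1 lat -15.8
```

The step is about 1 mm from the front ends and about 0.5 mm off centre, with the stone parallel to the lane, so I am handing in.

```bash
python3 -c "
from bench import arm
print(arm.job_done())"
```

```text
the job is handed in; nothing more can be done
None
```

The baluster is lying in the lane ball end first, with the step about 1 mm from the blocks' front ends and the axis about 0.5 mm off the lane's middle by wrist-camera measurement, and the job is handed in; the result of the judging was not shown.

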